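# Find the copper coil by its weight and present it

### The arm

A 6-joint arm with a two-finger parallel gripper is mounted at the origin on the work surface. World frame = base frame: x ahead of the robot, y to its left, z up, the work surface at z = 0. Lengths are in m, angles in rad, forces in N, time in s.
With the tool pointing down it reaches from about 0.25 to 0.8 m from the base axis. Payload 8.5 kg.
Tool frame: the origin (TCP) lies on the centre line of the jaws, within the pads' length; the fingertips stand ahead of it and the grasp point (between the pads) lies 5 mm behind it (env.tip_reach is the z of the fingertips in the tool frame, in m); z points along the fingers, y is the line along which they close (so a half turn about z gives the same grasp; the last joint's range is limited). The gripper opens to 85 mm and grips with 20 to 120 N. Pads are 22 mm wide; open, the fingers measure 114 mm over their backs; the gripper's body (76 mm by 85 mm) begins 54 mm behind the grasp point. The pads swing forward as they close: fully open they stand 13 mm farther back than shut.
Start: joints at [1.17, 0.238, -0.013, 1.319, 0, 1.571], TCP at [0.205, 0.483, 0.245] pointing down, gripper open.
Joint ranges: [-2.66, 2.66], [-1.03, 1.9], [-1.14, 1.46], [-1.82, 2.27], [-1.45, 1.34], [-3.14, 3.14]. Speed limits (rad/s): [2.22, 2.22, 2.79, 3.14, 3.14, 3.14].

### API

Orientations are given as a rotation vector (axis times angle).
In Python, from station import env gives the robot as it stands. The module is installed in compiled form; this text tells all that it offers.
- The arm moves only by the tool move_arm, never from a script. Its argument "increments" is a list of rows, each a list of 7 numbers: the turn, a rotation vector about the tool's x, y, z in degrees, then the shift along the tool's x, y, z in m, then the opening, from 0 (shut) to 1 (fully open). In form: [[ax, ay, az, dx, dy, dz, gripper], ...]. A call has 1 to 20 rows; each row is the pose to reach, as a shift and turn from the pose commanded when the call began, along the tool's axes at that moment; what a row does not reach only later rows make up. A row lasts 1/10 s, in which the tool goes at most 50 mm and 8.59 degrees, less where a joint would pass 70% of its speed; a pose out of reach is approached as far as the arm can. A call with a gripper value outside its range is refused whole. The fingers move at their own pace and stop on an object; "newtons" is the grip in N (left out, the last holds). Time passes only in rows, so rows that repeat a pose let the fingers close. It gives the time, the measured TCP pose, the force and the opening at its end, in the units of the state.
- env.get_state(): the state, without advancing time (a new reading comes with each control period).
- env.capture(name): name is "side" or "top" or "wrist"; returns a dict with "image" (400x640x3 uint8, blue, green, red), "intrinsics" (3x3 intrinsics, pixels), "distortion" ([k1, k2, p1, p2, k3] as OpenCV has them; the pictures are not rectified), "extrinsics" (4x4, takes a point from world to camera coordinates); the wrist camera has in their place "hand_eye" (4x4, takes a point from camera to tool coordinates, whose origin is the TCP and whose axes are the flange's). Camera axes: x right, y down, z forward; pixel columns grow to the right and rows downward; lengths in m; the calibration is good to about 2 mm. A picture is of the moment at which its call begins: read the wrist's pose just before it. There is no depth.
- env.hand_in(): hands the job in, once; it reports no verdict.
Trained networks look in the newest picture that a camera, given by its name, has taken for a name from the list of things; names that differ only in an ending like _2 or _b are one class to them, and where a whole thing is asked for, a point or a joint stands for the part that bears it (a point fixed in the world has none). Each returns a list of dicts, best first, with "p" (0 to 1); they miss things now and then, are a little off and sometimes report something else, mostly with a low value. They report only what shows in the picture. A call takes as long as a camera call. They do not tell look-alikes from the thing itself.
- env.outline_of(camera, label): "pixels" (400x640 bool, what is visible of it) and "extent" ([centre column, centre row, width, height] in pixels, round what is visible of it).
- env.mark_of(camera, label): "location" ([row, column] in pixels: a listed point, or the origin of a listed thing).
The state is a dict: "clock": time; "qpos": joint angles; "joint_velocities": joint speeds; "effort": joint torques, N m; "tool_pos": TCP position; "eef_rot": TCP orientation; "contact_force": force on the tool from outside, world axes, zero at the start; "moment": the same for the moment, N m; "gripper_width": finger opening in m.
Only numpy, scipy, OpenCV 4.12 (cv2) and the standard library are available. Lean on these libraries where they do the work, as an engineer would, in place of code of your own. Each camera call takes 0.05 s, during which the arm holds its last target. There are 200 camera calls.

### The job

Two coils that look alike stand on the two posts of the black stand: one is wound with copper, the other with much lighter copper-clad aluminium. Slide them straight up off their posts in turn and feel which is heavier; stand the lighter one upright in the grey tray, set down without dropping it, and leave the other things on the bench where they are. Finish while holding: the program ends with the heavier coil still in the gripper, held upright and still about 10 cm above the round metal plate.

Things in the scene. Friction and masses are not known exactly. Their poses are not given: they have to be found in the camera images.
- coil_a: one of two coils that look the same: an upright bobbin 44 high with a hole right through. Winding of copper-coloured wire 52 across, between two white flanges 56 across and 3 thick (grip across the flanges: 56); bore 22. Origin: centre of the underside; z: along the bore, up at the start. Starts standing on the stand's plate round either post (which one varies). The two coils differ only in mass: both lie between 0.15 and 0.55 kg and differ by more than 0.1 kg
- coil_b: the other of two coils that look the same: an upright bobbin 44 high with a hole right through. Winding of copper-coloured wire 52 across, between two white flanges 56 across and 3 thick (grip across the flanges: 56); bore 22. Origin: centre of the underside; z: along the bore, up at the start. Starts standing on the stand's plate round either post (which one varies). The two coils differ only in mass: both lie between 0.15 and 0.55 kg and differ by more than 0.1 kg
- stand: fixed black scalloped plate, 246 long (its y), 116 wide (its x), 20 thick, with two upright steel posts, 16 across with round tops, at y = +65 and y = -65 from its origin; their tips are 83 above the bench (63 above the plate's top). Origin: centre of the underside, on the bench; z up
- tray: fixed grey open tray, 170 (its x) by 270 (its y), rim 20 above the bench, walls and floor 4 thick; it has room for both coils side by side along y. Origin: centre of the underside, on the bench; z up
- plate: fixed round bright metal plate lying flat on the bench, 90 across, 6 thick: the place over which to present. Origin: centre of the underside; z up
- die: bystander: loose upright steel die body, 44 across, 85 high. Origin: centre of the underside
- holder: bystander: loose flat steel slotted disc, 38 across, 14 high. Origin: centre of the underside
- tin: bystander: loose flat round dark tin with a closed lid, 70 across, 26 high. Origin: centre of the underside
Not all that is in view belongs to the job. Leave any brown or turquoise look-alike of the coil_a alone.

How it is judged:
On the way, in this order (a step that is already met when the one before it is completed fails the run):
1. a coil has been slid up off its post (height (world z) of any of coil_a, coil_b above 0.085 m), for 0.1 s.
2. the lighter coil stands in the tray, let go (((x of coil_a in the frame of tray between -0.075 and 0.075 m and y of coil_a in the frame of tray between -0.125 and 0.125 m and z of coil_a in the frame of tray below 0.012 m and angle between coil_a's own z axis and vertical below 0.1 rad and linear speed of coil_a below 0.03 m/s and contact force between coil_a and the fingers below 0.1 N and contact force between coil_a and tray between 1 and 3 N) or (x of coil_b in the frame of tray between -0.075 and 0.075 m and y of coil_b in the frame of tray between -0.125 and 0.125 m and z of coil_b in the frame of tray below 0.012 m and angle between coil_b's own z axis and vertical below 0.1 rad and linear speed of coil_b below 0.03 m/s and contact force between coil_b and the fingers below 0.1 N and contact force between coil_b and tray between 1 and 3 N))), for 0.2 s.
At the end, for the whole second after the job is handed in: lighter coil: upright (0.1 rad), at rest on the tray's floor, untouched by the fingers; heavier coil: gripped, carried by nothing else, at rest, upright within 15 degrees, underside 50 to 200 mm above the bench, axis within 40 mm of the round plate's centre (((x of coil_a in the frame of tray between -0.075 and 0.075 m and y of coil_a in the frame of tray between -0.125 and 0.125 m and z of coil_a in the frame of tray below 0.012 m and angle between coil_a's own z axis and vertical below 0.1 rad and linear speed of each of coil_a, coil_b below 0.03 m/s and contact force between coil_a and the fingers below 0.1 N and contact force between coil_a and tray between 1 and 3 N and contact force between coil_b and the fingers above 1 N and height (world z) of coil_b between 0.05 and 0.2 m and horizontal distance between coil_b and plate below 0.04 m and angle between coil_b's own z axis and vertical below 0.26 rad and contact force between coil_b and plate below 0.1 N and contact force between coil_a and coil_b below 0.1 N and contact force between coil_b and tray below 0.1 N) or (x of coil_b in the frame of tray between -0.075 and 0.075 m and y of coil_b in the frame of tray between -0.125 and 0.125 m and z of coil_b in the frame of tray below 0.012 m and angle between coil_b's own z axis and vertical below 0.1 rad and linear speed of each of coil_b, coil_a below 0.03 m/s and contact force between coil_b and the fingers below 0.1 N and contact force between coil_b and tray between 1 and 3 N and contact force between coil_a and the fingers above 1 N and height (world z) of coil_a between 0.05 and 0.2 m and horizontal distance between coil_a and plate below 0.04 m and angle between coil_a's own z axis and vertical below 0.26 rad and contact force between coil_a and plate below 0.1 N and contact force between coil_a and coil_b below 0.1 N and contact force between coil_a and tray below 0.1 N))); the arm keeps its last pose, push and grip.
It fails at once if the die is moved more than 30 mm (distance of die from where it was at the start of the episode above 0.03 m).
It fails at once if the holder is moved more than 30 mm (distance of holder from where it was at the start of the episode above 0.03 m).
It fails at once if the tin is moved more than 30 mm (distance of tin from where it was at the start of the episode above 0.03 m).
It fails at once if a coil is dropped or slammed into the tray (over 60 N) (contact force between any of coil_a, coil_b and tray above 60 N).
It also fails if it takes over 72 s, if anything falls off the work surface, if the arm or the gripper's body presses on something with over 40 N, if the wrist force passes 120 N, or if a joint passes its speed limit or range.

## Working session

There is one attempt and no reset: what is moved stays moved. The work goes in short steps, Python scripts to look and compute and a tool call to move; the robot and the scene stay as the last step left them, time stands still between calls to the robot, and variables do not carry over. Pictures are saved under pics/ and viewed, on a budget of 10 in all, crops included, one or two more only if the job needs it, and the job is handed in when it is done.

Besides the shell and the picture viewer there is one more tool, called after "Request:" by a JSON object that holds its "fn" and its "kwargs". move_arm: Moves the arm, as the interface text tells. Its arguments: {"type":"object","properties":{"increments":{"type":"array"},"newtons":{"type":"number"}},"required":["increments"]}

```bash
mkdir -p pics
python3 - <<'E'
from station import env
import cv2,numpy as np
s=env.get_state(); print({k:np.round(v,3) for k,v in s.items()}, env.tip_reach)
for c in ("top","side"):
    r=env.capture(c); cv2.imwrite(f"pics/{c}0.png",r["image"])
    print(c,np.round(r["intrinsics"],1).tolist(),r["distortion"],np.round(r["extrinsics"],4).tolist())
    for l in ("coil_a","stand","tray","plate","die","holder","tin"):
        print(l,[(np.round(d["location"],1).tolist(),round(d["p"],2)) for d in env.mark_of(c,l)][:4])
E
```

```text
{'clock': np.float64(0.0), 'qpos': array([ 1.17 ,  0.239, -0.014,  1.319, -0.   ,  1.571]), 'joint_velocities': array([-0.001, -0.001,  0.001,  0.   ,  0.001, -0.002]), 'effort': array([ 2.0000e-03, -5.3878e+01,  3.4644e+01,  1.8000e-02,  0.0000e+00,
       -0.0000e+00]), 'tool_pos': array([0.205, 0.483, 0.245]), 'eef_rot': array([-6.250e-01, -3.078e+00,  2.000e-03]), 'contact_force': array([-0.248, -0.8  ,  0.777]), 'moment': array([-0.024,  0.038,  0.032]), 'gripper_width': np.float64(0.085)} 0.014
top [[412.0, 0.0, 321.8], [0.0, 412.0, 200.8], [0.0, 0.0, 1.0]] [-0.02236677  0.          0.          0.          0.        ] [[0.1084, -0.9941, 0.0001, -0.0057], [-0.9698, -0.1058, -0.2199, 0.5576], [0.2186, 0.0238, -0.9755, 0.9341], [0.0, 0.0, 0.0, 1.0]]
coil_a [([269.4, 184.5], 0.96), ([218.3, 293.9], 0.94), ([234.8, 248.1], 0.91), ([290.0, 216.5], 0.8)]
stand [([227.8, 275.9], 0.97)]
tray [([216.9, 426.7], 0.89)]
plate [([156.0, 345.5], 0.83)]
die []
holder [([205.6, 344.8], 0.71)]
tin [([142.7, 424.2], 0.55)]
side [[513.1, 0.0, 321.2], [0.0, 513.1, 203.0], [0.0, 0.0, 1.0]] [-0.08948203  0.          0.          0.          0.        ] [[0.9576, -0.2879, -0.008, -0.4998], [-0.2148, -0.6955, -0.6857, 0.1808], [0.1919, 0.6584, -0.7278, 1.3552], [0.0, 0.0, 0.0, 1.0]]
coil_a [([176.1, 233.1], 0.84), ([154.0, 274.6], 0.79), ([154.3, 240.8], 0.79), ([193.3, 309.1], 0.58)]
stand [([187.5, 295.7], 0.83)]
tray [([283.8, 357.3], 0.94)]
plate [([214.0, 375.1], 0.71)]
die [([145.2, 334.8], 0.48)]
holder [([220.8, 332.9], 0.62)]
tin [([259.8, 425.4], 0.83)]
```

View pics/top0.png

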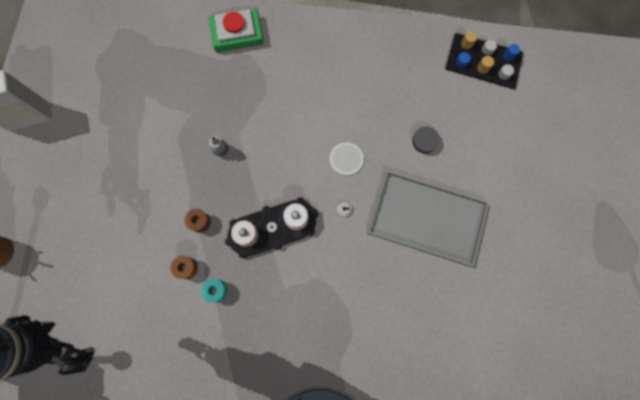

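View pics/side0.png

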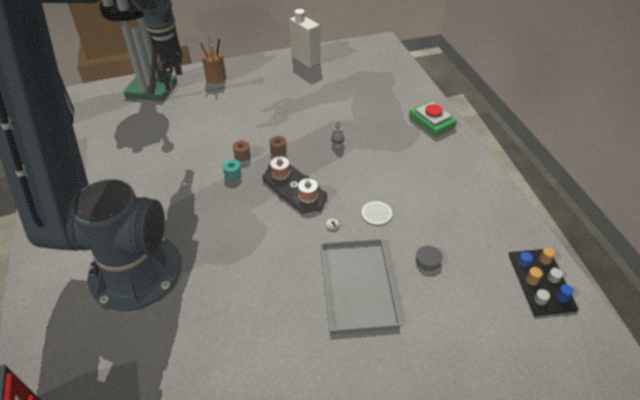

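The top view shows the coils at about (243,233) and (296,216), the stand at (272,227), the plate at (347,158) and the tray at (430,220). The holder is at (344,209), the tin at (426,140) and the die at (218,146). The brown and turquoise look-alikes lie to the left. The side view agrees.

```bash
cat > h.py <<'E'
import numpy as np,cv2
from scipy.spatial.transform import Rotation as R
def ray(px,K,D,T):  # px (col,row); T cam->world
    u=cv2.undistortPoints(np.array([[px]],float),K,np.array(D))[0,0]
    return T[:3,3],T[:3,:3]@np.r_[u,1]
def at(px,z,K,D,T):
    o,d=ray(px,K,D,T); return o+d*(z-o[2])/d[2]
def cam(r,s=None):
    if "extrinsics" in r: T=np.linalg.inv(np.array(r["extrinsics"]))
    else:
        W=np.eye(4);W[:3,:3]=R.from_rotvec(s["eef_rot"]).as_matrix();W[:3,3]=s["tool_pos"];T=W@np.array(r["hand_eye"])
    return np.array(r["intrinsics"]),r["distortion"],T
def to_tool(s,p): return R.from_rotvec(s["eef_rot"]).inv().apply(np.array(p)-s["tool_pos"])
E
python3 - <<'E'
from station import env
from h import *
zs=dict(coil_a=.02,stand=0,tray=0,plate=0,holder=0,tin=0,die=0)
for c in ("top","side"):
    k=cam(env.capture(c))
    for l,z in zs.items():
        for d in env.mark_of(c,l)[:4]:
            print(c,l,round(d["p"],2),np.round(at(d["location"][::-1],z,*k),3)[:2])
    # top flange centroid: bright pixels
    for l in ("tray",):
        for d in env.outline_of(c,l)[:1]:
            pts=np.argwhere(d["pixels"])[:,::-1].astype(float)
            w=np.array([at(p,.02,*k)[:2] for p in pts],np.float32); print(l,cv2.minAreaRect(w))
E
```

```text
top coil_a 0.93 [0.356 0.368]
top coil_a 0.85 [0.511 0.115]
top coil_a 0.83 [0.47  0.353]
top coil_a 0.79 [0.453 0.227]
top stand 0.92 [0.479 0.168]
top stand 0.27 [0.696 0.007]
top tray 0.88 [ 0.559 -0.217]
top tray 0.66 [ 0.751 -0.2  ]
top plate 0.7 [0.698 0.009]
top holder 0.64 [ 0.558 -0.   ]
top tin 0.7 [ 0.751 -0.206]
top tin 0.5 [0.488 0.171]
top die 0.71 [0.681 0.335]
tray ((0.5509025454521179, -0.21388733386993408), (0.2743989825248718, 0.17634442448616028), 77.92761993408203)
side coil_a 0.87 [0.466 0.329]
side coil_a 0.8 [0.365 0.353]
side coil_a 0.69 [0.465 0.225]
side coil_a 0.64 [0.324 0.267]
side stand 0.76 [0.484 0.171]
side tray 0.73 [ 0.554 -0.207]
side tray 0.44 [0.675 0.331]
side plate 0.84 [0.695 0.024]
side holder 0.43 [0.558 0.007]
side tin 0.88 [ 0.758 -0.198]
side die 0.5 [0.67  0.334]
tray ((0.551228940486908, -0.2210802435874939), (0.2841832935810089, 0.17334431409835815), 77.40185546875)
```

Run:
```python
from station import env
from h import *
s=env.get_state(); M=R.from_rotvec(s["eef_rot"]).as_matrix(); print(np.round(M,3))
for p in [(.485,.17,.25),(.46,.228,.2)]: print(np.round(to_tool(s,p),3))
u=np.array([.05,-.115,0]);u/=np.linalg.norm(u); v=np.array([-u[1],u[0],0])
for w in (u,v,-u,-v):
    t=M.T@w; print(w,np.degrees(np.arctan2(-t[0],t[1])))
print(np.round(env.capture("wrist")["hand_eye"],3))
```

```text
[[-0.921  0.39  -0.   ]
 [ 0.39   0.921 -0.   ]
 [ 0.    -0.    -1.   ]]
[-0.38  -0.179 -0.005]
[-0.335 -0.136  0.045]
[ 0.39872611 -0.91707006  0.        ] 133.53655452922192
[0.91707006 0.39872611 0.        ] 43.536554928606115
[-0.39872611  0.91707006 -0.        ] -46.463445470778105
[-0.91707006 -0.39872611 -0.        ] -136.4634450713939
[[ 0.001 -0.962 -0.274  0.069]
 [ 1.     0.001 -0.     0.   ]
 [ 0.    -0.274  0.962 -0.129]
 [ 0.     0.     0.     1.   ]]
```

Request:
{"fn": "move_arm", "kwargs": {"increments": [[0, 0, 4, -0.04, -0.019, 0, 1], [0, 0, 8, -0.08, -0.038, 0, 1], [0, 0, 12, -0.12, -0.057, 0, 1], [0, 0, 17, -0.16, -0.076, 0, 1], [0, 0, 22, -0.2, -0.095, 0, 1], [0, 0, 27, -0.24, -0.114, 0, 1], [0, 0, 32, -0.28, -0.132, 0, 1], [0, 0, 36, -0.32, -0.15, 0, 1], [0, 0, 40, -0.35, -0.165, 0, 1], [0, 0, 43.5, -0.38, -0.179, 0, 1], [0, 0, 43.5, -0.38, -0.179, 0, 1], [0, 0, 43.5, -0.38, -0.179, 0, 1], [0, 0, 43.5, -0.38, -0.179, 0, 1]], "newtons": 40}}

```text
clock: 3.05
tool_pos: [0.4844, 0.1707, 0.2453]
eef_rot: [-1.72, -2.628, 0.0]
contact_force: [-0.6, 0.0, 0.2]
gripper_width: 0.0851
```

Run:
```python
from station import env
from h import *
s=env.get_state(); r=env.capture("wrist"); cv2.imwrite("pics/w1.png",r["image"]); k=cam(r,s)
print(s["tool_pos"],s["qpos"],s["contact_force"])
for l,z in (("coil_a",.02),("stand",0)):
    for d in env.mark_of("wrist",l)[:4]: print(l,round(d["p"],2),np.round(d["location"],1),np.round(at(d["location"][::-1],z,*k),4)[:2])
    for d in env.outline_of("wrist",l)[:4]: print(l,round(d["p"],2),np.round(d["extent"],1))
```

```text
[0.48438067 0.17068857 0.2452527 ] [ 3.38724919e-01  2.18893673e-01 -3.92914592e-02  1.31301118e+00
  1.28383024e-04  1.49783462e+00] [-0.605441    0.00751543  0.15137911]
coil_a 0.77 [118.4 314.8] [0.458 0.233]
coil_a 0.64 [ 26.7 228.5] [0.3288 0.2861]
coil_a 0.63 [222.  321.9] [0.5202 0.1146]
coil_a 0.55 [ 29.2 376.9] [0.4829 0.3504]
coil_a 0.81 [317.8 118.7  53.8  52.2]
coil_a 0.78 [319.4 228.3  39.3  49.6]
coil_a 0.7 [219.9  26.7  64.4  53.4]
coil_a 0.56 [383.9  26.6  61.   53.2]
stand 0.63 [168.5 317.9] [0.4878 0.1753]
stand 0.93 [319.2 163.6  92.5 189.5]
```

View pics/w1.png

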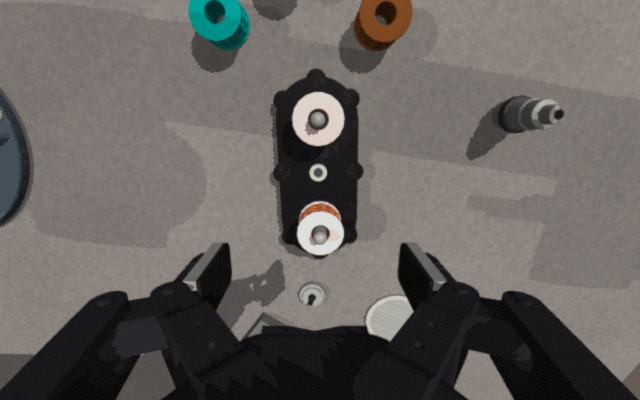

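The wrist view shows the top flanges at (318,118) and (320,233), and the stand axis is vertical in the picture, so the yaw is good.

Run:
```python
from station import env
from h import *
s=env.get_state(); r=env.capture("wrist"); k=cam(r,s)
g=r["image"].astype(int); m=(g.min(2)>150).astype(np.uint8)
n,lab,st,ce=cv2.connectedComponentsWithStats(m)
for i in range(1,n):
    if st[i,4]>300:
        c,_=cv2.findContours((lab==i).astype(np.uint8),0,2); (x,y),rad=cv2.minEnclosingCircle(c[0]); p=at((x,y),.064,*k)
        print(round(x,1),round(y,1),round(rad,1),np.round(p,4),"tool",np.round(to_tool(s,[p[0],p[1],.05]),4))
for px in [(317.5,119),(320,235.5)]: print("tip",np.round(at(px,.082,*k),4))
```

```text
317.9 118.7 26.6 [0.461  0.2345 0.064 ] tool [0.0676 0.004  0.1954]
319.7 232.5 23.0 [0.5155 0.1165 0.064 ] tool [-0.0623  0.0067  0.1954]
387.5 315.0 25.1 [0.6439 0.0456 0.064 ] tool [-0.1787  0.0959  0.1955]
tip [0.4606 0.2341 0.082 ]
tip [0.5139 0.1202 0.082 ]
```

Request:
{"fn": "move_arm", "kwargs": {"increments": [[0, 0, 0, -0.031, 0.003, 0.02, 1], [0, 0, 0, -0.061, 0.006, 0.06, 1], [0, 0, 0, -0.061, 0.006, 0.1, 1], [0, 0, 0, -0.061, 0.006, 0.13, 1], [0, 0, 0, -0.061, 0.006, 0.16, 1], [0, 0, 0, -0.061, 0.006, 0.18, 1], [0, 0, 0, -0.061, 0.006, 0.195, 1], [0, 0, 0, -0.061, 0.006, 0.195, 1], [0, 0, 0, -0.061, 0.006, 0.195, 0.5], [0, 0, 0, -0.061, 0.006, 0.195, 0.5], [0, 0, 0, -0.061, 0.006, 0.195, 0.4], [0, 0, 0, -0.061, 0.006, 0.195, 0.4], [0, 0, 0, -0.061, 0.006, 0.195, 0.4], [0, 0, 0, -0.061, 0.006, 0.195, 0.4]], "newtons": 40}}

```text
clock: 4.75
tool_pos: [0.5153, 0.1169, 0.0517]
eef_rot: [1.721, 2.627, 0.002]
contact_force: [-1.4, 0.1, 5.9]
gripper_width: 0.053
```

Request:
{"fn": "move_arm", "kwargs": {"increments": [[0, 0, 0, 0, 0, 0, 0.3], [0, 0, 0, 0, 0, 0, 0.3], [0, 0, 0, 0, 0, 0, 0.3]]}}

```text
clock: 5.05
tool_pos: [0.5153, 0.117, 0.0517]
eef_rot: [1.721, 2.627, 0.002]
contact_force: [-2.6, -0.7, 6.0]
gripper_width: 0.0531
```

Run:
```python
from station import env
from h import *
s=env.get_state(); r=env.capture("wrist"); cv2.imwrite("pics/w2.png",r["image"]); print(s["contact_force"],s["gripper_width"],s["tool_pos"])
```

```text
[-2.63843966 -0.65074401  5.98852949] 0.05309262259435115 [0.51534548 0.11695824 0.05166538]
```

View pics/w2.png

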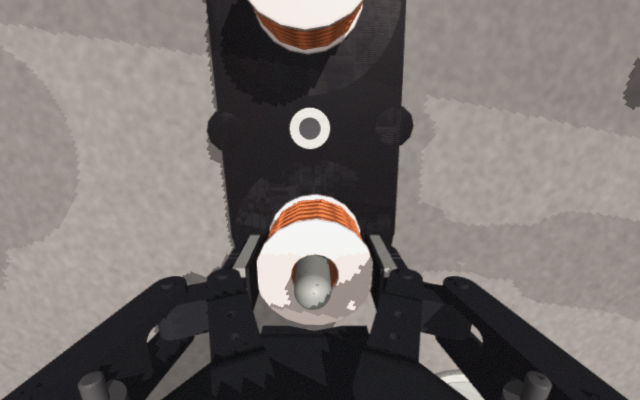

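The pads hold the coil, with the post visible in the bore at (313,285). I'll lift it and weigh it.

Request:
{"fn": "move_arm", "kwargs": {"increments": [[0, 0, 0, 0, 0, -0.005, 0.2], [0, 0, 0, 0, 0, -0.015, 0.2], [0, 0, 0, 0, 0, -0.03, 0.2], [0, 0, 0, 0, 0, -0.05, 0.2], [0, 0, 0, 0, 0, -0.07, 0.2], [0, 0, 0, 0, 0, -0.09, 0.2], [0, 0, 0, 0, 0, -0.1, 0.2], [0, 0, 0, 0, 0, -0.1, 0.2], [0, 0, 0, 0, 0, -0.1, 0.2], [0, 0, 0, 0, 0, -0.1, 0.2], [0, 0, 0, 0, 0, -0.1, 0.2], [0, 0, 0, 0, 0, -0.1, 0.2]], "newtons": 50}}

```text
clock: 6.3
tool_pos: [0.5144, 0.1167, 0.1496]
eef_rot: [-1.721, -2.627, 0.002]
contact_force: [-0.7, 0.4, -4.3]
gripper_width: 0.0528
```

Run:
```python
from station import env
from h import *
f=[]
for i in range(6):
    s=env.get_state(); f.append(s["contact_force"]); r=env.capture("wrist" if i%2 else "side"); 
    if i==0: cv2.imwrite("pics/s1.png",cv2.resize(r["image"][60:280,180:460],None,fx=2.5,fy=2.5))
cv2.imwrite("pics/w3.png",r["image"]); print(np.round(f,2),s["gripper_width"],s["tool_pos"])
```

```text
[[-0.7   0.42 -4.35]
 [-0.02  0.31 -5.22]
 [-0.34  0.06 -4.33]
 [-0.28 -0.72 -4.3 ]
 [ 0.14 -0.08 -3.84]
 [-0.73 -0.07 -4.14]] 0.05269323535234006 [0.51467272 0.11673221 0.15018199]
```

View pics/s1.png

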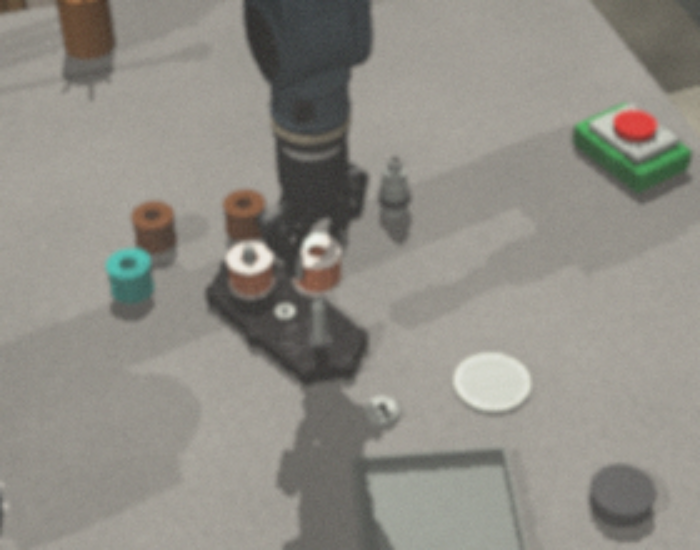

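The side crop shows the coil lifted clear of its post at (320,265) and upright. It weighs about 4.5 N, which is above the 3 N limit for the lighter one, so this is probably the heavier coil. I'll put it back and weigh the other.

Request:
{"fn": "move_arm", "kwargs": {"increments": [[0, 0, 0, 0, 0, 0.015, 0.2], [0, 0, 0, 0, 0, 0.03, 0.2], [0, 0, 0, 0, 0, 0.05, 0.2], [0, 0, 0, 0, 0, 0.07, 0.2], [0, 0, 0, 0, 0, 0.085, 0.2], [0, 0, 0, 0, 0, 0.093, 0.2], [0, 0, 0, 0, 0, 0.098, 0.2], [0, 0, 0, 0, 0, 0.099, 0.2], [0, 0, 0, 0, 0, 0.099, 0.2]]}}

```text
clock: 7.5
tool_pos: [0.515, 0.1168, 0.0519]
eef_rot: [1.721, 2.627, 0.001]
contact_force: [0.3, 0.4, -4.2]
gripper_width: 0.0526
```

Request:
{"fn": "move_arm", "kwargs": {"increments": [[0, 0, 0, 0, 0, 0.001, 0.2], [0, 0, 0, 0, 0, 0.002, 0.2], [0, 0, 0, 0, 0, 0.002, 0.2]]}}

```text
clock: 7.8
tool_pos: [0.5152, 0.1168, 0.0516]
eef_rot: [1.721, 2.626, 0.002]
contact_force: [-8.1, -2.2, 20.3]
gripper_width: 0.0527
```

Request:
{"fn": "move_arm", "kwargs": {"increments": [[0, 0, 0, 0, 0, -0.001, 0.5], [0, 0, 0, 0, 0, -0.001, 0.8], [0, 0, 0, 0, 0, -0.001, 1], [0, 0, 0, 0, 0, -0.001, 1], [0, 0, 0, 0, 0, -0.001, 1], [0, 0, 0, 0, 0, -0.02, 1], [0, 0, 0, 0, 0, -0.06, 1], [0, 0, 0, 0, 0, -0.095, 1], [0, 0, 0, 0.04, 0, -0.1, 1], [0, 0, 0, 0.08, -0.001, -0.1, 1], [0, 0, 0, 0.12, -0.002, -0.1, 1], [0, 0, 0, 0.129, -0.002, -0.1, 1], [0, 0, 0, 0.129, -0.002, -0.1, 1], [0, 0, 0, 0.129, -0.002, -0.1, 1]]}}

```text
clock: 9.2
tool_pos: [0.4616, 0.2338, 0.1492]
eef_rot: [1.721, 2.628, -0.001]
contact_force: [-0.2, -0.1, 0.3]
gripper_width: 0.0854
```

Run:
```python
from station import env
from h import *
s=env.get_state(); r=env.capture("wrist"); k=cam(r,s); cv2.imwrite("pics/w4.png",r["image"])
print(s["contact_force"],s["tool_pos"],np.round(to_tool(s,[.461,.2345,.0503]),4))
for d in env.mark_of("wrist","coil_a")[:3]: print(round(d["p"],2),np.round(at(d["location"][::-1],.02,*k),4)[:2])
g=[]
for i in range(4): env.capture("side"); g.append(env.get_state()["contact_force"][2])
print("unloaded z",g)
```

```text
[-0.15097354 -0.12987839  0.25042552] [0.46156523 0.23381731 0.14916763] [ 0.0009 -0.0002  0.0989]
0.77 [0.5201 0.1122]
0.76 [0.37   0.3655]
0.73 [0.4802 0.3557]
unloaded z [np.float64(-0.1488274761000305), np.float64(0.27114775760773363), np.float64(-0.258835303810196), np.float64(0.06052687909333353)]
```

View pics/w4.png

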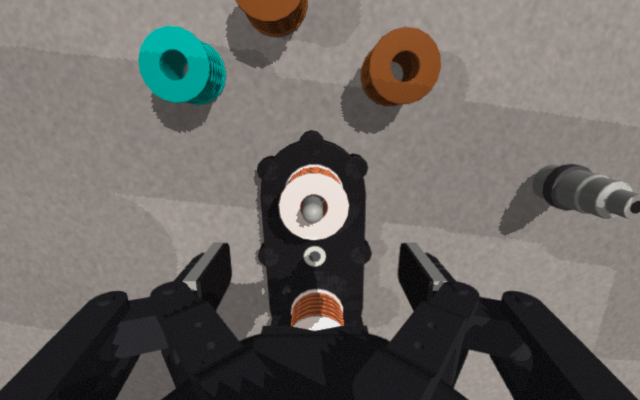

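Both coils are standing; the target is under the gripper at (313,205) and the returned coil is at (317,315). I'll descend, grip and lift.

Request:
{"fn": "move_arm", "kwargs": {"increments": [[0, 0, 0, 0.001, 0, 0.03, 1], [0, 0, 0, 0.001, 0, 0.065, 1], [0, 0, 0, 0.001, 0, 0.085, 1], [0, 0, 0, 0.001, 0, 0.098, 1], [0, 0, 0, 0.001, 0, 0.098, 1], [0, 0, 0, 0.001, 0, 0.098, 0.5], [0, 0, 0, 0.001, 0, 0.098, 0.3], [0, 0, 0, 0.001, 0, 0.098, 0.2], [0, 0, 0, 0.001, 0, 0.098, 0.2], [0, 0, 0, 0.001, 0, 0.098, 0.2], [0, 0, 0, 0.001, 0, 0.098, 0.2], [0, 0, 0, 0.001, 0, 0.098, 0.2]], "newtons": 40}}

```text
clock: 10.7
tool_pos: [0.4616, 0.2353, 0.0528]
eef_rot: [1.721, 2.627, 0.003]
contact_force: [-2.2, -1.4, 5.6]
gripper_width: 0.0533
```

Request:
{"fn": "move_arm", "kwargs": {"increments": [[0, 0, 0, 0, 0, -0.005, 0.2], [0, 0, 0, 0, 0, -0.015, 0.2], [0, 0, 0, 0, 0, -0.03, 0.2], [0, 0, 0, 0, 0, -0.05, 0.2], [0, 0, 0, 0, 0, -0.07, 0.2], [0, 0, 0, 0, 0, -0.09, 0.2], [0, 0, 0, 0, 0, -0.11, 0.2], [0, 0, 0, 0, 0, -0.12, 0.2], [0, 0, 0, 0, 0, -0.12, 0.2], [0, 0, 0, 0, 0, -0.12, 0.2], [0, 0, 0, 0, 0, -0.12, 0.2], [0, 0, 0, 0, 0, -0.12, 0.2]], "newtons": 50}}

```text
clock: 11.9
tool_pos: [0.4605, 0.2349, 0.1704]
eef_rot: [-1.721, -2.627, 0.002]
contact_force: [0.1, 0.7, -2.1]
gripper_width: 0.0525
```

Run:
```python
from station import env
from h import *
f=[]
for i in range(5): env.capture("side"); s=env.get_state(); f.append(s["contact_force"][2])
print(np.round(f,2),s["gripper_width"],s["tool_pos"],s["qpos"])
M=R.from_rotvec(s["eef_rot"]).as_matrix(); print(np.round(M,3))
print("tray",np.round(to_tool(s,[.555,-.214,.04]),4),"via",np.round(to_tool(s,[.555,-.214,.17]),4))
r=env.capture("wrist")
```

```text
[-2.96 -3.01 -2.41 -2.72 -2.92] 0.05247119748115136 [0.46086558 0.23510322 0.17100673] [ 4.71748183e-01  2.61916076e-01 -1.76008375e-01  1.13346758e+00
 -4.63793331e-05  1.63173657e+00]
[[-0.399  0.917 -0.001]
 [ 0.917  0.399 -0.   ]
 [-0.    -0.001 -1.   ]]
tray [-0.4493 -0.093   0.1311] via [-0.4493 -0.093   0.0011]
```

The second coil weighs about 2.8 N against 4.4 N for the first, so it is the lighter one. I'll carry it to the tray.

Request:
{"fn": "move_arm", "kwargs": {"increments": [[0, 0, 0, -0.015, -0.003, 0, 0.2], [0, 0, 0, -0.045, -0.009, 0, 0.2], [0, 0, 0, -0.085, -0.018, 0, 0.2], [0, 0, 0, -0.125, -0.026, 0, 0.2], [0, 0, 0, -0.165, -0.034, 0, 0.2], [0, 0, 0, -0.205, -0.042, 0, 0.2], [0, 0, 0, -0.245, -0.051, 0, 0.2], [0, 0, 0, -0.285, -0.059, 0, 0.2], [0, 0, 0, -0.325, -0.067, 0, 0.2], [0, 0, 0, -0.365, -0.076, 0, 0.2], [0, 0, 0, -0.405, -0.084, 0, 0.2], [0, 0, 0, -0.435, -0.09, 0, 0.2], [0, 0, 0, -0.449, -0.093, 0, 0.2], [0, 0, 0, -0.449, -0.093, 0.02, 0.2], [0, 0, 0, -0.449, -0.093, 0.05, 0.2], [0, 0, 0, -0.449, -0.093, 0.08, 0.2], [0, 0, 0, -0.449, -0.093, 0.1, 0.2], [0, 0, 0, -0.449, -0.093, 0.11, 0.2], [0, 0, 0, -0.449, -0.093, 0.11, 0.2], [0, 0, 0, -0.449, -0.093, 0.11, 0.2]]}}

```text
clock: 14.2
tool_pos: [0.5554, -0.2138, 0.0622]
eef_rot: [1.721, 2.627, 0.0]
contact_force: [0.7, -1.3, -2.6]
gripper_width: 0.0525
```

Run:
```python
from station import env
from h import *
s=env.get_state(); r=env.capture("side"); cv2.imwrite("pics/s2.png",cv2.resize(r["image"][150:350,220:480],None,fx=2.5,fy=2.5))
print(s["contact_force"],s["gripper_width"],s["tool_pos"])
```

```text
[ 0.71820699 -1.28484582 -2.60239816] 0.05249181906661114 [ 0.55537448 -0.21379218  0.06215717]
```

View pics/s2.png

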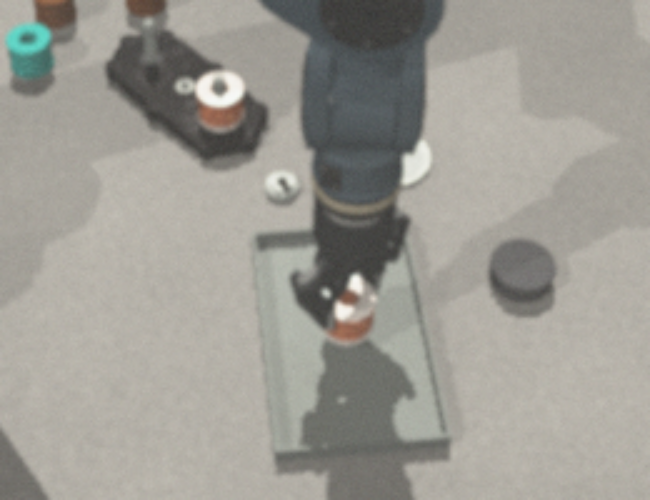

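The coil hangs upright over the middle of the tray at (352,310). I'll lower it slowly the last few mm; contact should come near tool z 0.037.

Request:
{"fn": "move_arm", "kwargs": {"increments": [[0, 0, 0, 0, 0, 0.008, 0.2], [0, 0, 0, 0, 0, 0.015, 0.2], [0, 0, 0, 0, 0, 0.02, 0.2], [0, 0, 0, 0, 0, 0.022, 0.2], [0, 0, 0, 0, 0, 0.024, 0.2], [0, 0, 0, 0, 0, 0.025, 0.2], [0, 0, 0, 0, 0, 0.025, 0.2]]}}

```text
clock: 14.95
tool_pos: [0.5549, -0.2137, 0.037]
eef_rot: [1.722, 2.627, -0.0]
contact_force: [-2.7, 0.5, 4.3]
gripper_width: 0.0523
```

Request:
{"fn": "move_arm", "kwargs": {"increments": [[0, 0, 0, 0, 0, 0, 0.5], [0, 0, 0, 0, 0, 0, 0.7], [0, 0, 0, 0, 0, 0, 1], [0, 0, 0, 0, 0, 0, 1], [0, 0, 0, 0, 0, 0, 1], [0, 0, 0, 0, 0, -0.01, 1], [0, 0, 0, 0, 0, -0.04, 1], [0, 0, 0, 0, 0, -0.08, 1], [0, 0, 0, 0, 0, -0.12, 1], [0, 0, 0, 0, 0, -0.13, 1]]}}

```text
clock: 15.95
tool_pos: [0.5569, -0.2144, 0.1717]
eef_rot: [1.718, 2.622, 0.002]
contact_force: [0.2, -0.0, 0.0]
gripper_width: 0.0859
```

Run:
```python
from station import env
from h import *
s=env.get_state(); r=env.capture("wrist"); cv2.imwrite("pics/w5.png",r["image"])
print(s["contact_force"],s["tool_pos"],np.round(to_tool(s,[.5153,.1169,.15]),4))
```

```text
[ 0.17086853 -0.00544716  0.02011843] [ 0.55688446 -0.21435469  0.17170922] [0.3204 0.0941 0.0206]
```

View pics/w5.png

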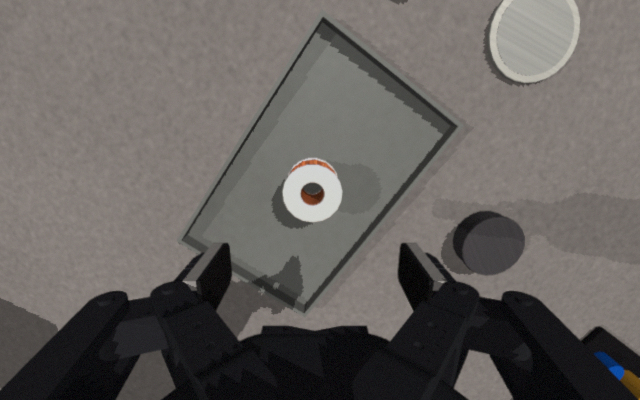

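The lighter coil stands in the middle of the tray at (312,190). Next is the heavier coil.

Request:
{"fn": "move_arm", "kwargs": {"increments": [[0, 0, 0, 0.04, 0.012, 0, 1], [0, 0, 0, 0.08, 0.024, 0, 1], [0, 0, 0, 0.12, 0.036, 0, 1], [0, 0, 0, 0.16, 0.048, 0, 1], [0, 0, 0, 0.2, 0.06, 0, 1], [0, 0, 0, 0.24, 0.071, 0, 1], [0, 0, 0, 0.28, 0.083, 0, 1], [0, 0, 0, 0.31, 0.092, 0, 1], [0, 0, 0, 0.319, 0.095, 0, 1], [0, 0, 0, 0.319, 0.095, 0.01, 1], [0, 0, 0, 0.319, 0.095, 0.02, 1]]}}

```text
clock: 17.1
tool_pos: [0.5146, 0.1161, 0.1451]
eef_rot: [-1.722, -2.628, 0.001]
contact_force: [0.3, -0.4, -0.3]
gripper_width: 0.0856
```

Run:
```python
from station import env
from h import *
s=env.get_state(); print(s["contact_force"],s["tool_pos"],np.round(to_tool(s,[.5153,.1169,.0503]),4))
```

```text
[ 0.25061492 -0.44242176 -0.33792016] [0.51459798 0.11606103 0.14512199] [0.0005 0.001  0.0948]
```

Request:
{"fn": "move_arm", "kwargs": {"increments": [[0, 0, 0, 0, 0, 0.03, 1], [0, 0, 0, 0, 0, 0.065, 1], [0, 0, 0, 0, 0, 0.085, 1], [0, 0, 0, 0, 0, 0.096, 1], [0, 0, 0, 0, 0, 0.096, 1], [0, 0, 0, 0, 0, 0.096, 0.5], [0, 0, 0, 0, 0, 0.096, 0.3], [0, 0, 0, 0, 0, 0.096, 0.2], [0, 0, 0, 0, 0, 0.096, 0.2], [0, 0, 0, 0, 0, 0.096, 0.2], [0, 0, 0, 0, 0, 0.096, 0.2], [0, 0, 0, 0, 0, 0.096, 0.2]], "newtons": 50}}

```text
clock: 18.3
tool_pos: [0.5155, 0.1167, 0.0518]
eef_rot: [1.721, 2.626, 0.002]
contact_force: [-1.8, -2.6, 5.3]
gripper_width: 0.053
```

Request:
{"fn": "move_arm", "kwargs": {"increments": [[0, 0, 0, 0, 0, -0.005, 0.2], [0, 0, 0, 0, 0, -0.015, 0.2], [0, 0, 0, 0, 0, -0.03, 0.2], [0, 0, 0, 0, 0, -0.05, 0.2], [0, 0, 0, 0, 0, -0.07, 0.2], [0, 0, 0, 0, 0, -0.09, 0.2], [0, 0, 0, 0, 0, -0.1, 0.2], [0, 0, 0, 0, 0, -0.1, 0.2], [0, 0, 0, 0, 0, -0.1, 0.2], [0, 0, 0, 0, 0, -0.1, 0.2]]}}

```text
clock: 19.3
tool_pos: [0.5141, 0.1166, 0.1493]
eef_rot: [-1.721, -2.627, 0.002]
contact_force: [-0.3, 0.6, -3.3]
gripper_width: 0.0528
```

Run:
```python
from station import env
from h import *
for c in ("top","side"):
    k=cam(env.capture(c))
    for d in env.outline_of(c,"plate")[:2]: print(c,round(d["p"],2),np.round(d["extent"],1),np.round(at(d["extent"][:2],.006,*k),4))
s=env.get_state(); print(s["contact_force"],s["tool_pos"],np.round(to_tool(s,[.697,.015,.135]),4))
```

```text
top 0.97 [345.6 157.7  32.5  36.3] [0.6894 0.0066 0.006 ]
side 0.8 [377.8 212.5  32.4  18.6] [6.933e-01 6.000e-04 6.000e-03]
[-0.74803071 -0.66645173 -3.33605306] [0.51440534 0.11665428 0.14964815] [-0.1661  0.1268  0.0145]
```

Request:
{"fn": "move_arm", "kwargs": {"increments": [[0, 0, 0, -0.012, 0.008, 0, 0.2], [0, 0, 0, -0.036, 0.024, 0, 0.2], [0, 0, 0, -0.066, 0.044, 0, 0.2], [0, 0, 0, -0.096, 0.065, 0, 0.2], [0, 0, 0, -0.126, 0.085, 0.003, 0.2], [0, 0, 0, -0.15, 0.101, 0.006, 0.2], [0, 0, 0, -0.167, 0.112, 0.009, 0.2], [0, 0, 0, -0.174, 0.117, 0.01, 0.2], [0, 0, 0, -0.174, 0.117, 0.01, 0.2], [0, 0, 0, -0.174, 0.117, 0.01, 0.2], [0, 0, 0, -0.174, 0.117, 0.01, 0.2], [0, 0, 0, -0.174, 0.117, 0.01, 0.2], [0, 0, 0, -0.174, 0.117, 0.01, 0.2]]}}

```text
clock: 20.8
tool_pos: [0.6912, 0.0045, 0.1408]
eef_rot: [1.721, 2.628, 0.0]
contact_force: [0.0, -0.2, -4.5]
gripper_width: 0.0527
```

Run:
```python
from station import env
from h import *
f=[]
for i in range(8): r=env.capture("side"); s=env.get_state(); f.append(s["contact_force"][2])
cv2.imwrite("pics/s3.png",cv2.resize(r["image"][130:350,220:480],None,fx=2.5,fy=2.5))
print(np.round(f,2),np.mean(f),s["tool_pos"],s["gripper_width"],np.abs(s["joint_velocities"]).max())
```

```text
[-3.77 -3.48 -3.64 -3.66 -4.17 -4.71 -3.47 -4.55] -3.9330060499848325 [0.69147699 0.00395858 0.14030708] 0.05279669663217044 0.0013402866250013235
```

View pics/s3.png

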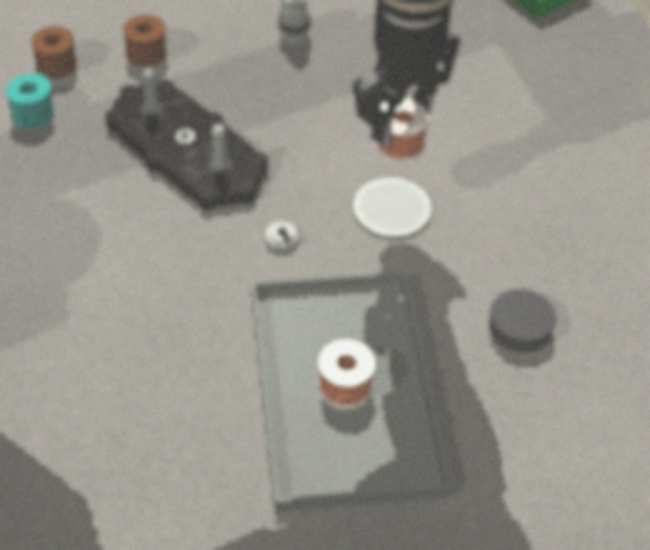

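The side crop shows the heavier coil upright in the gripper at (403,130) above the plate at (392,207). The lighter coil stands in the tray at (346,370), and the holder and tin have not moved. I'm handing in.

```bash
python3 -c "
from station import env
print(env.hand_in())"
```

```text
the job is handed in; nothing more can be done
None
```

I weighed both coils, stood the lighter one in the tray and handed in with the heavier one held over the round plate. The hand-in gives no verdict, so these are my own last checks.

- **Weights:** the coil on the post nearer the tray read about 4.4 N on its first lift and 3.9 N (mean of 8 readings) at the end. The other read about 2.8 N. Readings scatter by about ±0.5 N, and one after the heavier coil's second lift was low at 3.3 N. Every reading still put it above the lighter coil's average.
- **Lighter coil:** it was set down gently and let go, and it stands upright near the middle of the tray. Its 2.8 N is inside the 1 to 3 N window, but near the top of it.
- **Heavier coil:** it is upright and still in the gripper, with its underside about 0.107 m above the bench. The top and side cameras put the plate's centre within about 7 mm of each other, and the coil is about 4 mm from their average (40 mm allowed).
- **Other things:** the tin and holder look unmoved in the last picture, and the arm never went near the die.
- **Not explained:** the gripper read 53 mm on both coils instead of the 56 mm flange width. The grip held and neither coil slipped visibly.

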